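# Close the lathe tailstock on a blank by feel and lock it

## Robot

A 6-joint arm with a two-finger parallel gripper is mounted at the origin on the work surface. World frame = base frame: x ahead of the robot, y to its left, z up, the work surface at z = 0. Lengths are in m, angles in rad, forces in N, time in s.
With the tool pointing down it reaches from about 0.275 to 0.825 m from the base axis. Payload 4.9 kg.
Tool frame: the origin (TCP) lies between the finger pads; the fingertips stand 8 mm ahead of it and the grasp point (between the pads) lies 11 mm behind it (ctrl.tip_extent is the distance from the TCP to the fingertips, in m); z points along the fingers, y is the line along which they close (so a half turn about z gives the same grasp; the last joint's range is limited). The gripper opens to 85 mm and grips with 20 to 120 N. Pads are 22 mm wide; open, the fingers measure 114 mm over their backs; the gripper's body (76 mm by 85 mm) begins 54 mm behind the grasp point. The pads swing forward as they close: fully open they stand 13 mm farther back than shut.
Start: joints at [1.211, 0.326, -0.193, 1.052, 0, 1.437], TCP at [0.123, 0.536, 0.219] pointing down, gripper open.
Joint ranges: [-2.65, 2.65], [-0.97, 1.79], [-1.3, 1.35], [-1.93, 2.1], [-1.47, 1.37], [-3.14, 3.14]. Speed limits (rad/s): [2.57, 2.57, 3.14, 3.14, 3.14, 3.14].

## Interface

Orientations are given as a unit quaternion [x, y, z, w].
In Python, from bench import ctrl, optics, ticket, spotter gives the robot as it stands.
- The arm moves only by the shell command python3 -m inch 'ROWS' [FORCE]. ROWS is JSON, a list of rows, each a list of 5 numbers: the shift along the tool's x, y, z in mm, then the turn about the tool's z in degrees, then the finger opening in mm, from 0 to 85.4. A call has 1 to 20 rows; each row is the pose to reach, as a shift and turn from the pose commanded when the call began, along the tool's axes at that moment; what a row does not reach only later rows make up. A row lasts 1/12 s, in which the tool goes at most 41.7 mm and 7.16 degrees, less where a joint would pass 70% of its speed; a pose out of reach is approached as far as the arm can. A call with a gripper value outside its range is refused whole. The fingers move at their own pace and stop on an object; FORCE is the grip in N (left out, the last holds). Time passes only in rows, so rows that repeat a pose let the fingers close. It gives the time, the measured TCP pose, the force, the opening and the grip force at its end, in the units of the state.
- ctrl.read_state(): the state, without advancing time (a new reading comes with each control period).
- optics.get_image(name): name is "scene" or "top" or "wrist"; returns a dict with "color" (420x560x3 uint8, blue, green, red), "K" (3x3 intrinsics, pixels), "cam_to_world" (4x4, takes a point from camera to world coordinates). Camera axes: x right, y down, z forward; pixel columns grow to the right and rows downward; lengths in m; the calibration is good to about 2 mm. A picture is of the moment at which its call begins. There is no depth.
- ticket.sign_off(): hands the job in; it is judged then, once.
Trained networks look in the newest picture that a camera, given by its name, has taken for a name from the list of things; names that differ only in an ending like _2 or _b are one class to them, and where a whole thing is asked for, a point or a joint stands for the part that bears it (a point fixed in the world has none). Each returns a list of dicts, best first, with "confidence" (0 to 1); they miss things now and then, are a little off and sometimes report something else, mostly with a low value. They report only what shows in the picture. A call takes as long as a camera call. They do not tell look-alikes from the thing itself.
- spotter.regions_of(camera, thing): "pixels" (420x560 bool, what is visible of it) and "box" ([centre column, centre row, width, height] in pixels, round what is visible of it).
The state is a dict: "t": time; "joints": joint angles; "joint_vel": joint speeds; "tau": joint torques, N m; "position": TCP position; "eef_rot": TCP orientation; "wrist_force": force on the tool from outside, world axes, zero at the start; "moment": the same for the moment, N m; "width": opening from 0.0 (shut) to 1.0 (fully open); "grasp_force": force on a finger pad.
Only numpy, scipy, OpenCV 4.12 (cv2) and the standard library are available. Lean on these libraries where they do the work, as an engineer would, in place of code of your own. Each camera call takes 0.05 s, during which the arm holds its last target. There are 200 camera calls.

## Task

Slide the lathe's tailstock along the bed so that its sprung centre pushes the wooden blank fully home against the stop hidden inside the chuck, and leave the centre pressing on the seated blank with about 6 N; never press the blank with more than 15 N. Then, and not before, push the tailstock's lock lever all the way over to lock it. Leave the blank lying in its cradle and the tool rest, gouge and mallet undisturbed.

Things in the scene. Friction and masses are not known exactly. Their poses are not given: they have to be found in the camera images.
- lathe: Small grey bench lathe, fixed to the bench; bed 640 mm long along its own y axis, bed top 55 mm high. Origin on the bench under the spindle axis, which runs 140 mm above it. Own y points towards the headstock and chuck, own x to the side away from the robot. Headstock from y = +128 to +290 mm, 225 mm high. An aluminium channel (cradle, y = -70 to +30 mm, 60 mm wide) carries the blank.
- chuck_mouth (a point): Centre of the mouth of the steel chuck, a cup 100 mm across on the headstock, opening towards -y of the lathe, bore radius 36 mm; on the spindle axis at y = +45 mm. A fixed, rigid depth stop inside, out of sight, lies 25 to 55 mm behind the mouth, different each time.
- blank: Square wooden blank 40 x 170 x 40 mm, 0.12 to 0.24 kg, long axis its own y, along the bed. Origin at the centre of its underside. It lies loose in the cradle on the spindle axis, one end already about 10 mm inside the chuck mouth with plenty of room around it; it slides along the cradle with 0.5 to 2 N of drag until its end meets the stop.
- tailstock: Grey casting 90 mm long that slides along the bed towards the chuck (lathe's +y; 150 mm of slide); axes parallel to the lathe's. Origin on the bed top under its middle; casting top 115 mm above the bed. Sliding takes about 8 N; it stays where it is left, so it holds the centre's push up to about 8 N. It carries handwheel, sprung centre and lock lever.
- centre_tip (a point): Middle of the flat 18 mm nose of the tailstock's sprung steel centre, on the spindle axis facing the blank (+y), 105 mm ahead of the tailstock's origin when relaxed (this point stays at the relaxed place). Its spring starts at 1 N, adds 1 N per mm and has 16 mm of travel.
- handwheel (a point): Centre of the flat outer (rear, -y) face of the tailstock's handwheel, a rigid 70 mm disc facing -y of the lathe at spindle height (140 mm above the bench), 75 mm behind the tailstock's origin. Push here towards +y of the lathe. The disc does not turn.
- lever_pivot (a point): Pivot of the lock lever on top of the tailstock, 20 mm ahead (+y) of its origin and 186 mm above the bench. The pivot axis is parallel to the bed.
- lever_ball (a point): Centre of the black ball (24 mm across) at the end of the lock lever, 75 mm from the pivot; the steel lever rod is 12 mm thick.
- lock_lever (a joint): Angle of the lock lever (rad). 0: leaning 0.45 rad from upright to the robot's side (-x of the lathe), unlocked; 0.9: leaning 0.45 rad to the far side (+x), against its end stop, locked. Starts at 0 to 0.15, stays where it is left; turning takes about 0.06 N m (1 to 3 N at the ball, brief knocks of up to 9 N when struck). It has no effect on how the tailstock slides.
- tool_rest: Bystander: loose T-shaped steel tool rest, bar 150 mm long, stem 75 mm, lying on the bench beyond the lathe. Origin under the middle of the bar. Leave alone.
- gouge: Bystander: loose turning gouge, 195 mm long with a wooden handle, lying on the bench beyond the lathe. Origin under the joint of handle and blade. Leave alone.
- mallet: Bystander: round wooden mallet standing on its head, 72 mm across and 175 mm tall, beyond the lathe. Origin at the centre of its underside. Leave alone.
Mind the look-alikes: they are no part of the job. What is shaped like the blank but purple is not meant.

How it is judged:
By the outcome, as a careful person would: the job done as asked, in the order asked, and still so for the second after the job is handed in, with the robot touching nothing.
It also fails if it takes over 67 s, if anything falls off the work surface, if the arm or the gripper's body presses on something with over 40 N, if the wrist force passes 120 N, or if a joint passes its speed limit or range.

## Working session

There is one attempt and no reset: what is moved stays moved. The work goes in short steps, Python scripts to look and compute and a shell command to move; the robot and the scene stay as the last step left them, time stands still between calls to the robot, and variables do not carry over. Pictures are saved under pics/ and viewed, at most 10 in all, crops included, and the job is handed in when it is done.

```bash
mkdir -p pics; ls; cat > h.py <<'E'
from bench import ctrl, optics, ticket, spotter
import numpy as np, cv2
from scipy.spatial.transform import Rotation as R
def ray(im,u,v):
    T=np.array(im["cam_to_world"]);d=np.linalg.inv(im["K"])@[u,v,1]
    return T[:3,3],T[:3,:3]@d
def atz(im,u,v,z):
    o,d=ray(im,u,v);return o+d*(z-o[2])/d[2]
def proj(im,p):
    T=np.linalg.inv(im["cam_to_world"]);q=im["K"]@(T[:3,:3]@p+T[:3,3]);return q[:2]/q[2]
E
python3 - <<'E'
from h import *
s=ctrl.read_state();print({k:np.round(v,3) for k,v in s.items()},ctrl.tip_extent)
ims={}
for c in ["scene","top"]:
    im=optics.get_image(c);cv2.imwrite(f"pics/{c}0.png",im["color"])
    print(c,np.round(im["cam_to_world"],3).tolist())
    for t in ["lathe","tailstock","handwheel","blank","lever_ball","centre_tip","lock_lever","mallet"]:
        for r in spotter.regions_of(c,t)[:3]: print(t,round(r["confidence"],2),np.round(r["box"]))
E
```

```text
pics
{'t': np.float64(0.0), 'joints': array([ 1.211,  0.327, -0.194,  1.052,  0.   ,  1.437]), 'joint_vel': array([ 0.001, -0.002, -0.001, -0.001, -0.   , -0.001]), 'tau': array([ 0.0000e+00, -4.4341e+01,  2.6244e+01,  1.6000e-02, -0.0000e+00,
        0.0000e+00]), 'position': array([0.123, 0.535, 0.218]), 'eef_rot': array([ 0.113,  0.994, -0.001, -0.   ]), 'wrist_force': array([ 0.469, -0.124,  0.437]), 'moment': array([ 0.014,  0.048, -0.034]), 'grasp_force': np.float64(0.0), 'width': np.float64(1.0)} 0.008
scene [[0.642, 0.57, -0.514, 1.102], [0.767, -0.49, 0.414, -0.381], [-0.016, -0.66, -0.751, 0.947], [0.0, 0.0, 0.0, 1.0]]
lathe 0.82 [271. 215. 221. 185.]
tailstock 0.65 [206. 233.  79.  88.]
tailstock 0.51 [271. 216. 220. 184.]
handwheel 0.64 [208. 233.  76.  88.]
handwheel 0.27 [273. 215. 222. 186.]
blank 0.98 [181. 219.  38.  52.]
blank 0.79 [244. 187.  50.  40.]
blank 0.66 [277. 198.  62.  46.]
lever_ball 0.84 [206. 210.  20.  38.]
centre_tip 0.74 [204. 233.  73.  90.]
lock_lever 0.84 [207. 211.  24.  36.]
mallet 0.82 [242. 312.  35.  62.]
top [[0.029, -0.991, 0.131, 0.419], [-0.999, -0.027, 0.018, 0.04], [-0.015, -0.132, -0.991, 1.153], [0.0, 0.0, 0.0, 1.0]]
lathe 0.61 [272. 222. 275.  84.]
tailstock 0.57 [367. 235.  82.  40.]
handwheel 0.83 [366. 232.  80.  40.]
blank 0.97 [183. 303.  70.  37.]
blank 0.87 [277. 223.  76.  24.]
blank 0.86 [352. 306.  67.  48.]
lever_ball 0.78 [367. 232.  14.  19.]
lever_ball 0.58 [278. 223.  72.  22.]
centre_tip 0.79 [367. 233.  83.  40.]
lock_lever 0.68 [368. 234.  14.  17.]
lock_lever 0.38 [272. 224. 276.  80.]
mallet 0.73 [379. 161.  31.  41.]
mallet 0.55 [369. 234.  15.  19.]
```

View pics/scene0.png

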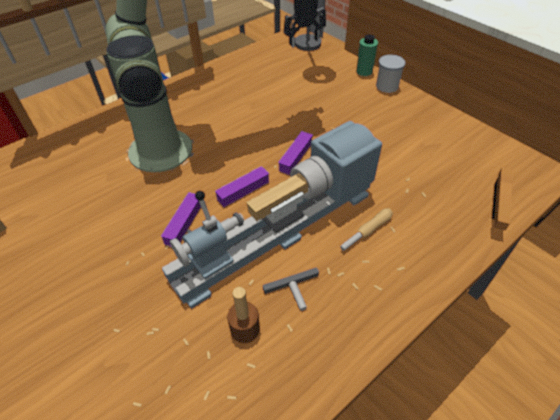

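View pics/top0.png

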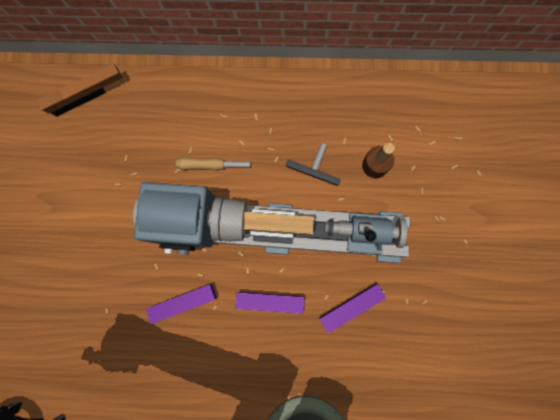

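The top picture shows the wooden blank at (278,223), its end in the chuck (230,220). The tailstock is at (370,232), the handwheel at (403,231) and the black lever ball at (369,234). Candidates for the blank: the wood one at (278,223), and purple ones at (181,303), (270,302) and (352,307). I choose the wood one and leave the purple ones alone. The tailstock has no twin.

```bash
python3 - <<'E'
from h import *
top=optics.get_image("top"); c=top["color"]
# blank top: largest wood region inside the network's box
hsv=cv2.cvtColor(c,cv2.COLOR_BGR2HSV)
B=[r for r in spotter.regions_of("top","blank") if abs(r["box"][0]-277)<15 and abs(r["box"][1]-223)<10][0]
m=B["pixels"].astype(np.uint8)
ys,xs=np.nonzero(m); P=np.array([atz(top,x,y,.16)[:2] for x,y in zip(xs,ys)])
r=cv2.minAreaRect((P*1000).astype(np.float32));print("blank rect mm",np.round(r[0]),np.round(r[1]),r[2])
print(np.round(cv2.boxPoints(r)))
# ball triangulation: black blob
def ball(cam,im):
    r=spotter.regions_of(cam,"lever_ball")[0];u,v,w,h=r["box"]
    g=im["color"].max(2); mm=np.zeros(g.shape,np.uint8);x0,x1,y0,y1=int(u-w/2-3),int(u+w/2+4),int(v-h/2-4),int(v+h/2+4)
    mm[y0:y1,x0:x1]=g[y0:y1,x0:x1]<45
    n,l,s,ce=cv2.connectedComponentsWithStats(mm);i=1+s[1:,4].argmax();print(cam,s[i],ce[i]);return ce[i]
sc=optics.get_image("scene")
for nm,im in(("top",top),("scene",sc)): 
    pass
bt=ball("top",top);bs=ball("scene",sc)
o1,d1=ray(top,*bt);o2,d2=ray(sc,*bs)
A=np.c_[d1,-d2];t=np.linalg.lstsq(A,o2-o1,rcond=None)[0]
p1,p2=o1+d1*t[0],o2+d2*t[1];print("ball",p1,p2)
cr=cv2.resize(c[175:275,120:420],None,fx=2.6,fy=2.6,interpolation=cv2.INTER_CUBIC)
cr2=cv2.resize(sc["color"][120:310,150:390],None,fx=2.6,fy=2.6,interpolation=cv2.INTER_CUBIC)[:, :780]
W=max(cr.shape[1],cr2.shape[1])
cv2.imwrite("pics/crop1.png",cr);cv2.imwrite("pics/crop2.png",cr2)
E
```

```text
blank rect mm [524.  78.] [161.  43.] 87.35054779052734
[[499.  -2.]
 [542.  -4.]
 [549. 157.]
 [506. 159.]]
top [364 230  12  11  93] [369.51612903 235.01075269]
scene [196 193   8   7  42] [199.71428571 196.11904762]
ball [ 0.49378523 -0.11433096  0.2570232 ] [ 0.49427002 -0.11349646  0.25691971]
```

View pics/crop1.png

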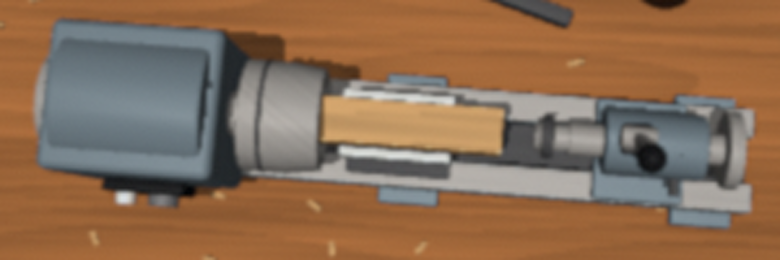

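View pics/crop2.png

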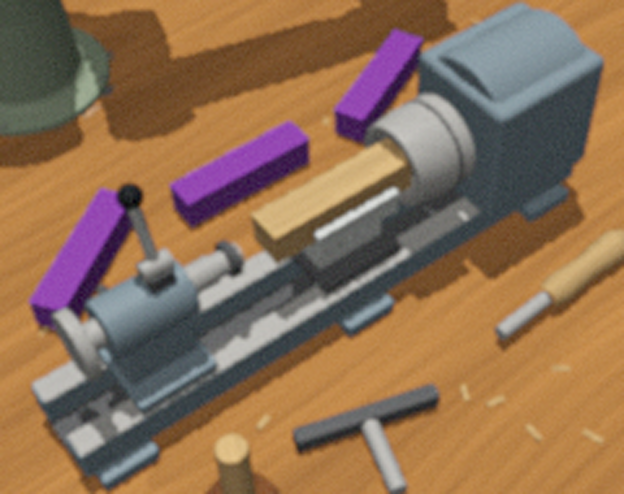

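The crops confirm it: the wood blank sits in the cradle with its end in the chuck, and the lever leans to the robot's side. I measured the ball's z as 0.257, as expected. Next I refine the lathe yaw and compute the moves in the tool frame.

```bash
cat >> h.py <<'E'
def shift(p):  # world target -> tool-frame shift in mm
    s=ctrl.read_state();r=R.from_quat(s["eef_rot"]);return np.round(r.inv().apply(np.array(p)-s["position"])*1000,1)
E
python3 - <<'E'
from h import *
top=optics.get_image("top");sc=optics.get_image("scene")
f=lambda x,y:(120+x/2.6,175+y/2.6)
a=atz(top,*f(460,190),.055);b=atz(top,*f(750,212),.055)
a2=atz(top,*f(345,80),.055);b2=atz(top,*f(752,109),.055)
print("bed edges",a,b,a2,b2,"yaws",[np.degrees(np.arctan2(*(p-q)[:2])) for p,q in((a,b),(a2,b2))])
for yaw in(2.0,2.65):
    u=np.array([np.sin(np.radians(yaw)),np.cos(np.radians(yaw)),0]);n=np.array([u[1],-u[0],0])
    bc=np.array([.524,.078,0]);L=bc+u*((np.array([.494,-.114,0])-bc)@u)
    hw=L-95*u/1000+[0,0,.14];tip=hw+.18*u
    print(yaw,"hw",hw.round(4),"top px crop",(proj(top,hw+[0,0,.035])-[120,175])*2.6,(proj(top,tip)-[120,175])*2.6,"scene crop",(proj(sc,hw)-[150,120])*2.6,(proj(sc,tip)-[150,120])*2.6)
r=R.from_quat(ctrl.read_state()["eef_rot"]);print(r.as_matrix().round(3))
for p in([.4,.2,.36],[.51,-.27,.36],[.51,-.27,.14]):print(p,shift(p))
E
```

```text
bed edges [0.47296822 0.03131328 0.055     ] [ 0.459914  -0.2457916  0.055    ] [0.57664092 0.14602813 0.055     ] [ 0.55901959 -0.24843381  0.055     ] yaws [np.float64(2.697170977353215), np.float64(2.5578055371342296)]
2.0 hw [ 0.514  -0.2098  0.14  ] top px crop [743.92414336 143.2096673 ] [530.96723781 134.10113118] scene crop [ 70.46021338 351.13369183] [236.89102206 253.9221305 ]
2.65 hw [ 0.5107 -0.2099  0.14  ] top px crop [744.0888442  147.02439569] [531.16921882 135.48764789] scene crop [ 68.43761374 348.89504959] [235.95001516 253.27367321]
[[-0.975  0.224 -0.   ]
 [ 0.224  0.975 -0.   ]
 [ 0.    -0.    -1.   ]]
[0.4, 0.2, 0.36] [-345.1 -265.5 -140.8]
[0.51, -0.27, 0.36] [-557.5 -699.  -140.8]
[0.51, -0.27, 0.14] [-557.5 -699.    79.2]
```

```bash
python3 -m inch '[[0,0,-40,-3,0],[0,0,-80,-6,0],[0,0,-120,-10,0],[0,0,-140,-10.3,0],[-345,-265,-140,-10.3,0],[-345,-265,-140,-10.3,0],[-345,-265,-140,-10.3,0],[-345,-265,-140,-10.3,0],[-345,-265,-140,-10.3,0],[-345,-265,-140,-10.3,0],[-345,-265,-140,-10.3,0],[-345,-265,-140,-10.3,0],[-345,-265,-140,-10.3,0],[-345,-265,-140,-10.3,0],[-345,-265,-140,-10.3,0],[-345,-265,-140,-10.3,0],[-345,-265,-140,-10.3,0]]' 20
python3 - <<'E'
from h import *
print(R.from_quat(ctrl.read_state()["eef_rot"]).as_matrix().round(3))
for p in([.51,-.27,.36],[.51,-.27,.14]):print(p,shift(p))
E
```

```text
t: 2.67
position: [0.4004, 0.1998, 0.3591]
eef_rot: [0.024, 1.0, 0.0, -0.0]
wrist_force: [-0.9, 0.7, 1.1]
width: -0.001
grasp_force: 0.0
[[-0.999  0.049 -0.001]
 [ 0.049  0.999  0.   ]
 [ 0.001  0.    -1.   ]]
[0.51, -0.27, 0.36] [-132.3 -463.9   -1.1]
[0.51, -0.27, 0.14] [-132.5 -464.   218.9]
```

```bash
python3 -m inch '[[-132,-464,0,0,0],[-132,-464,0,0,0],[-132,-464,0,0,0],[-132,-464,0,0,0],[-132,-464,0,0,0],[-132,-464,0,0,0],[-132,-464,0,0,0],[-132,-464,0,0,0],[-132,-464,0,0,0],[-132,-464,0,0,0],[-132,-464,0,0,0],[-132,-464,0,0,0],[-132,-464,0,0,0],[-132,-464,0,0,0],[-132,-464,0,0,0]]'
python3 -m inch '[[0,0,40,0,0],[0,0,80,0,0],[0,0,120,0,0],[0,0,160,0,0],[0,0,200,0,0],[0,0,214,0,0],[0,0,214,0,0],[0,0,214,0,0]]'
python3 - <<'E'
from h import *
s=ctrl.read_state();print(s["position"],shift([.5107,-.21,.14]))
a=optics.get_image("scene")["color"];b=optics.get_image("top")["color"]
f=lambda i:cv2.resize(i,None,fx=2.6,fy=2.6,interpolation=cv2.INTER_CUBIC)
cv2.imwrite("pics/c3.png",np.hstack([f(a[130:330,130:280]),f(b[130:330,300:450])]))
E
```

```text
t: 3.92
position: [0.5107, -0.2672, 0.3591]
eef_rot: [0.022, 1.0, 0.001, -0.0]
wrist_force: [-0.3, 0.3, 0.1]
width: -0.002
grasp_force: 0.0
t: 4.58
position: [0.5106, -0.267, 0.1456]
eef_rot: [0.022, 1.0, 0.0, -0.0]
wrist_force: [-0.1, -0.1, 0.0]
width: 0.0
grasp_force: 0.0
[ 0.51055739 -0.26704554  0.14557724] [ 2.3 57.   5.6]
```

View pics/c3.png

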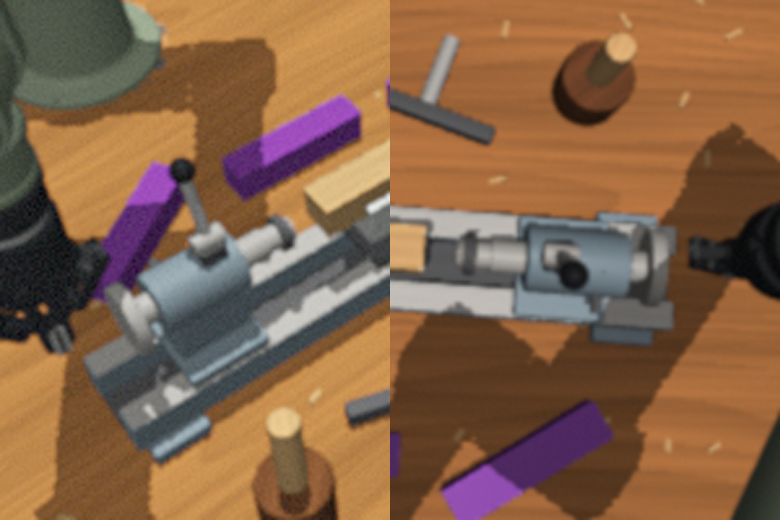

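Fingers are poised behind the wheel face (crop left (60,335), wheel (130,320)), clear of everything. Approaching.

```bash
python3 -m inch '[[2,10,6,0,0],[2,20,12,0,0],[2,28,12,0,0],[2,30,12,0,0],[2,32,12,0,0],[2,34,12,0,0],[2,36,12,0,0],[2,36,12,0,0]]'
python3 -m inch '[[0,1,0,0,0],[0,2,0,0,0],[0,3,0,0,0],[0,4,0,0,0],[0,5,0,0,0]]'
python3 -m inch '[[0,1,0,0,0],[0,2,0,0,0],[0,3,0,0,0],[0,4,0,0,0],[0,5,0,0,0]]'
```

```text
t: 5.35
position: [0.5103, -0.2329, 0.1333]
eef_rot: [0.023, 1.0, -0.0, 0.0]
wrist_force: [-0.4, -0.8, -0.8]
width: -0.0
grasp_force: 0.0
t: 5.77
position: [0.5104, -0.228, 0.1331]
eef_rot: [0.023, 1.0, 0.0, -0.0]
wrist_force: [-0.3, 0.1, -0.0]
width: -0.001
grasp_force: 0.0
t: 6.18
position: [0.5106, -0.2237, 0.1332]
eef_rot: [0.023, 1.0, -0.001, -0.0]
wrist_force: [-0.3, -4.5, -1.0]
width: -0.001
grasp_force: 2.2
```

```bash
for i in 1; do python3 -m inch '[[0,1,0,0,0],[0,2,0,0,0],[0,3,0,0,0],[0,4,0,0,0],[0,5,0,0,0]]' | grep -E 'pos|force'; python3 -m inch '[[0,1,0,0,0],[0,2,0,0,0],[0,3,0,0,0],[0,4,0,0,0],[0,5,0,0,0]]'| grep -E 'pos|force'; python3 -m inch '[[0,1,0,0,0],[0,2,0,0,0],[0,3,0,0,0]]'| grep -E 'pos|force'; python3 -m inch '[[0,1,0,0,0],[0,2,0,0,0],[0,3,0,0,0]]'| grep -E 'pos|force'; done
```

```text
position: [0.5108, -0.2206, 0.1333]
wrist_force: [-0.9, -8.2, -2.9]
grasp_force: 4.0
position: [0.511, -0.2156, 0.1333]
wrist_force: [-1.8, -7.7, -2.6]
grasp_force: 4.0
position: [0.5111, -0.2126, 0.1333]
wrist_force: [-1.1, -8.2, -2.5]
grasp_force: 4.0
position: [0.5113, -0.2096, 0.1333]
wrist_force: [-1.6, -7.6, -1.9]
grasp_force: 4.0
```

```bash
python3 -m inch '[[0,1,0,0,0],[0,2,0,0,0],[0,3,0,0,0],[0,4,0,0,0],[0,5,0,0,0],[0,6,0,0,0],[0,7,0,0,0],[0,8,0,0,0]]' | grep -E 'pos|force'; for i in 1; do python3 -m inch '[[0,1,0,0,0],[0,2,0,0,0],[0,3,0,0,0]]'| grep -E 'pos|force'; python3 -m inch '[[0,1,0,0,0],[0,2,0,0,0],[0,3,0,0,0]]'| grep -E 'pos|force';python3 -m inch '[[0,1,0,0,0],[0,2,0,0,0],[0,3,0,0,0]]'| grep -E 'pos|force';python3 -m inch '[[0,1,0,0,0],[0,2,0,0,0],[0,3,0,0,0]]'| grep -E 'pos|force'; python3 -m inch '[[0,1,0,0,0],[0,2,0,0,0],[0,3,0,0,0]]'| grep -E 'pos|force'; done
```

```text
position: [0.5117, -0.2017, 0.1333]
wrist_force: [-1.0, -8.9, -2.8]
grasp_force: 4.0
position: [0.5118, -0.1986, 0.1333]
wrist_force: [-1.2, -7.5, -1.6]
grasp_force: 4.0
position: [0.512, -0.1956, 0.1333]
wrist_force: [-2.3, -8.5, -1.6]
grasp_force: 4.0
position: [0.5121, -0.1931, 0.1333]
wrist_force: [-0.9, -10.1, -2.6]
grasp_force: 4.8
position: [0.5122, -0.1902, 0.1333]
wrist_force: [-1.5, -10.6, -2.9]
grasp_force: 4.8
position: [0.5124, -0.1872, 0.1333]
wrist_force: [-0.7, -10.0, -2.3]
grasp_force: 4.8
```

```bash
for i in 1; do python3 -m inch '[[0,1,0,0,0],[0,2,0,0,0],[0,3,0,0,0]]'| grep -E 'pos|force'; python3 -m inch '[[0,1,0,0,0],[0,2,0,0,0],[0,3,0,0,0]]'| grep -E 'pos|force';python3 -m inch '[[0,1,0,0,0],[0,2,0,0,0]]'| grep -E 'pos|force';python3 -m inch '[[0,1,0,0,0],[0,2,0,0,0]]'| grep -E 'pos|force'; python3 -m inch '[[0,1,0,0,0],[0,2,0,0,0]]'| grep -E 'pos|force'; done
```

```text
position: [0.5125, -0.1842, 0.1333]
wrist_force: [-1.5, -10.8, -3.6]
grasp_force: 4.8
position: [0.5127, -0.1812, 0.1333]
wrist_force: [-1.7, -8.9, -3.2]
grasp_force: 4.8
position: [0.5128, -0.1792, 0.1333]
wrist_force: [-0.5, -9.5, -2.5]
grasp_force: 4.8
position: [0.5129, -0.1772, 0.1333]
wrist_force: [-0.8, -9.8, -3.3]
grasp_force: 4.8
position: [0.513, -0.1752, 0.1333]
wrist_force: [-1.1, -10.5, -2.4]
grasp_force: 4.8
```

```bash
for i in 1; do python3 -m inch '[[0,1,0,0,0],[0,2,0,0,0],[0,3,0,0,0]]'| grep -E 'pos|force'; python3 -m inch '[[0,1,0,0,0],[0,2,0,0,0]]'| grep -E 'pos|force';python3 -m inch '[[0,1,0,0,0],[0,2,0,0,0]]'| grep -E 'pos|force';python3 -m inch '[[0,1,0,0,0],[0,2,0,0,0]]'| grep -E 'pos|force'; done
```

```text
position: [0.5131, -0.1729, 0.1333]
wrist_force: [-1.3, -12.5, -4.2]
grasp_force: 6.0
position: [0.5131, -0.1714, 0.1334]
wrist_force: [-1.5, -13.3, -3.5]
grasp_force: 6.7
position: [0.5132, -0.17, 0.1334]
wrist_force: [-1.2, -15.0, -3.4]
grasp_force: 7.5
position: [0.5133, -0.1685, 0.1334]
wrist_force: [-1.5, -16.0, -5.2]
grasp_force: 8.2
```

The stop was met at TCP y ≈ -0.175, and I overshot to about 8.4 N. I'll back off, grip the wheel rim across its diameter and draw the tailstock back about 2 mm.

```bash
python3 -m inch '[[0,-3,0,0,0],[0,-10,0,0,0],[0,-25,0,0,0],[0,-40,0,0,0],[0,-50,0,0,0],[0,-50,-40,0,0],[0,-50,-80,0,0],[0,-50,-120,0,0],[0,-50,-120,0,0]]'
python3 - <<'E'
from h import *
s=ctrl.read_state();print(s["t"],s["joints"].round(2))
top=optics.get_image("top");sc=optics.get_image("scene");w=optics.get_image("wrist")
f=lambda i:cv2.resize(i,None,fx=2.6,fy=2.6,interpolation=cv2.INTER_CUBIC)
cv2.imwrite("pics/c4.png",np.hstack([f(sc["color"][130:330,140:290]),f(top["color"][130:330,280:430])]))
cv2.imwrite("pics/w4.png",w["color"])
E
```

```text
t: 11.93
position: [0.5147, -0.2155, 0.2614]
eef_rot: [0.023, 1.0, -0.003, 0.006]
wrist_force: [1.6, -0.4, -0.3]
width: 0.0
grasp_force: 0.0
11.9333 [-0.53  0.31 -0.11  1.14  0.   -0.48]
```

View pics/w4.png

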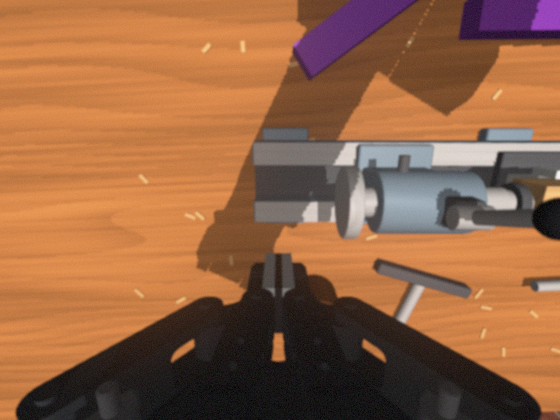

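The wrist picture shows the wheel at columns 335–365, rows 165–240, and the casting beginning near column 378. The fingers are clear.

```bash
python3 - <<'E'
from h import *
w=optics.get_image("wrist")
for u,v,z in((337,202,.14),(364,202,.175),(350,166,.14),(350,240,.14),(350,200,.175),(378,200,.165)):print((u,v,z),atz(w,u,v,z).round(4))
u=np.array([.0462,.999,0])
for x in(.510,.513,.515):print(proj(w,np.array([x,-.155,.175])),proj(w,np.array([x,-.155,.14])),proj(w,np.array([x-.035,-.155,.14])),proj(w,np.array([x+.035,-.155,.14])))
print(shift([.5135,-.149,.25]))
E
```

```text
(337, 202, 0.14) [ 0.5109 -0.1582  0.14  ]
(364, 202, 0.175) [ 0.5021 -0.1428  0.175 ]
(350, 166, 0.14) [ 0.4775 -0.1467  0.14  ]
(350, 240, 0.14) [ 0.5502 -0.1449  0.14  ]
(350, 200, 0.175) [ 0.4999 -0.1544  0.175 ]
(378, 200, 0.165) [ 0.5038 -0.1281  0.165 ]
[348.9200173 211.8514246] [340.36347728 200.96659666] [340.95486311 163.72440483] [339.81468476 235.52649809]
[348.83369707 215.29324269] [340.31483643 204.02972672] [340.90238036 167.02947647] [339.7694789  238.37331221]
[348.77649733 217.57394903] [340.28258133 206.06097333] [340.86758476 169.22070987] [339.7394959  240.26147466]
[ 0.1 64.   2.3]
```

```bash
python3 -m inch '[[0,0,-30,7,85],[0,0,-50,14,85],[0,10,-50,21,85],[0,20,-50,28,85],[0,30,-50,35,85],[0,40,-50,42,85],[0,50,-50,49,85],[0,60,-50,56,85],[0,63,-50,63,85],[0,63,-50,70,85],[0,63,-50,77,85],[0,63,-50,84,85],[0,63,-50,90,85],[0,63,-50,90,85],[0,63,-50,90,85]]'
python3 - <<'E'
from h import *
s=ctrl.read_state();print(s["joints"].round(2),R.from_quat(s["eef_rot"]).as_matrix().round(3).tolist(),shift([.513,-.150,.128]))
w=optics.get_image("wrist");cv2.imwrite("pics/w5.png",w["color"])
E
```

```text
t: 13.38
position: [0.5133, -0.1498, 0.3016]
eef_rot: [0.722, 0.692, -0.001, -0.001]
wrist_force: [1.0, -0.3, 0.2]
width: 0.996
grasp_force: 0.0
[-0.42  0.26 -0.07  1.24  0.    1.19] [[0.043, 0.999, -0.003], [0.999, -0.043, 0.001], [0.001, -0.003, -1.0]] [-4.000e-01  1.000e-01  1.736e+02]
```

View pics/w5.png

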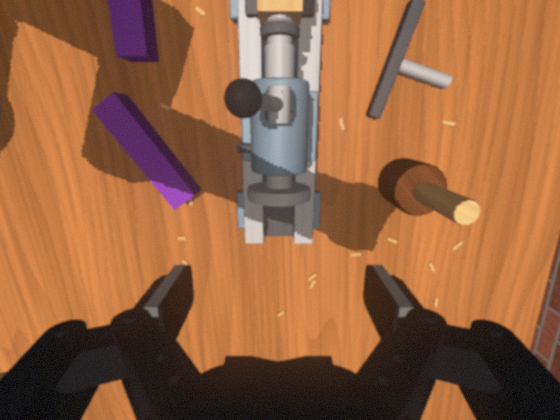

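Wheel at (280,195), fingers centred on it (mid column ≈ 278), and nothing under them. Descending and gripping gently.

```bash
python3 -m inch '[[0,0,40,0,85],[0,0,80,0,85],[0,0,110,0,85],[0,0,135,0,85],[0,0,155,0,85],[0,0,172,0,85],[0,0,174,0,85],[0,0,174,0,85]]'
python3 -m inch '[[0,0,0,0,78],[0,0,0,0,74],[0,0,0,0,71],[0,0,0,0,69],[0,0,0,0,66],[0,0,0,0,66],[0,0,0,0,66],[0,0,0,0,66]]' 20
```

```text
t: 14.1
position: [0.513, -0.1496, 0.128]
eef_rot: [0.723, 0.691, -0.001, -0.001]
wrist_force: [0.5, -0.3, 0.4]
width: 0.995
grasp_force: 0.0
t: 14.77
position: [0.5135, -0.1504, 0.1305]
eef_rot: [0.723, 0.691, -0.001, 0.0]
wrist_force: [-3.7, -1.0, 8.3]
width: 0.778
grasp_force: 10.7
```

```bash
python3 -m inch '[[0,0,0,0,80],[0,0,0,0,84],[0,0,4,0,84],[0,0,8,0,84],[0,0,8,0,84],[0,0,8,0,76],[0,0,8,0,72],[0,0,8,0,70],[0,0,8,0,67],[0,0,8,0,67],[0,0,8,0,67],[0,0,8,0,67]]' 30
python3 -m inch '[[-1,0,0,0,67],[-2,0,0,0,67],[-3,0,0,0,67],[-4,0,0,0,67],[-5,0,0,0,67],[-5,0,0,0,67]]' 30
```

```text
t: 15.77
position: [0.5134, -0.1501, 0.1216]
eef_rot: [0.723, 0.691, -0.001, -0.0]
wrist_force: [-3.4, -0.5, 5.1]
width: 0.797
grasp_force: 32.9
t: 16.27
position: [0.5132, -0.154, 0.1216]
eef_rot: [0.723, 0.691, 0.001, -0.001]
wrist_force: [-3.6, 3.4, 6.0]
width: 0.796
grasp_force: 33.0
```

```bash
python3 -m inch '[[1,0,0,0,67],[2,0,0,0,67],[3,0,0,0,67],[4,0,0,0,67],[4.5,0,0,0,67],[5,0,0,0,67],[5,0,0,0,67],[5,0,0,0,67]]'|grep -E "pos|wri"
python3 -m inch '[[0.5,0,0,0,67],[1,0,0,0,67],[1,0,0,0,67]]'|grep -E "pos|wri"
python3 -m inch '[[0,0,0,0,67]]'|grep -E "pos|wri"
```

```text
position: [0.5132, -0.154, 0.1216]
wrist_force: [-5.8, -10.6, 3.2]
position: [0.5133, -0.1534, 0.1217]
wrist_force: [-5.7, -11.9, 2.2]
position: [0.5132, -0.1534, 0.1217]
wrist_force: [-5.1, -11.2, 2.8]
```

```bash
python3 -m inch '[[0.5,0,0,0,67],[1,0,0,0,67],[1.5,0,0,0,67],[1.5,0,0,0,67]]'|grep -E "pos|wri"
python3 -m inch '[[0,0,0,0,67]]'|grep -E "wri"; python3 -m inch '[[0,0,0,0,67]]'|grep -E "wri"; python3 -m inch '[[0,0,0,0,67]]'|grep -E "wri"; python3 -m inch '[[0,0,0,0,67]]'|grep -E "wri"
```

```text
position: [0.5133, -0.1523, 0.1217]
wrist_force: [-5.6, -13.4, 2.7]
wrist_force: [-5.3, -12.7, 3.4]
wrist_force: [-5.7, -12.7, 2.3]
wrist_force: [-6.5, -12.9, 2.1]
wrist_force: [-5.9, -12.6, 2.5]
```

```bash
python3 -m inch '[[0.3,0,0,0,67],[0.6,0,0,0,67],[0.9,0,0,0,67]]'|grep -E "pos|wri"
python3 -m inch '[[0,0,0,0,67]]'|grep -E "wri"; python3 -m inch '[[0,0,0,0,67]]'|grep -E "wri"; python3 -m inch '[[0,0,0,0,67]]'|grep -E "pos|wri"
```

```text
position: [0.5133, -0.1518, 0.1217]
wrist_force: [-6.2, -13.6, 2.2]
wrist_force: [-6.3, -14.4, 2.1]
wrist_force: [-5.7, -13.8, 2.2]
position: [0.5133, -0.1517, 0.1217]
wrist_force: [-6.4, -12.7, 2.4]
```

```bash
python3 -m inch '[[-1.5,0,0,0,67],[-3,0,0,0,67],[-4.3,0,0,0,67],[-4.3,0,0,0,67]]'|grep -E "pos|wri"
python3 -m inch '[[0,0,0,0,72],[0,0,0,0,80],[0,0,0,0,85],[0,0,0,0,85],[0,0,-20,0,85],[0,0,-60,0,85],[0,0,-100,0,85],[0,0,-140,0,85],[0,0,-180,0,60],[0,0,-220,0,20],[0,0,-220,0,0]]'
python3 - <<'E'
from h import *
top=optics.get_image("top");w=optics.get_image("wrist");sc=optics.get_image("scene")
def ball(cam,im):
    r=spotter.regions_of(cam,"lever_ball")[0];u,v,W,h=r["box"];print(cam,r["confidence"],r["box"])
    g=im["color"].max(2); mm=np.zeros(g.shape,np.uint8);x0,x1,y0,y1=int(u-W/2-3),int(u+W/2+4),int(v-h/2-4),int(v+h/2+4)
    mm[y0:y1,x0:x1]=g[y0:y1,x0:x1]<45
    n,l,s,ce=cv2.connectedComponentsWithStats(mm);i=1+s[1:,4].argmax();print(s[i],ce[i],atz(im,*ce[i],.257));return ce[i]
for c,i in(("top",top),("scene",sc),("wrist",w)):
    try: ball(c,i)
    except Exception as e: print(c,e)
cv2.imwrite("pics/w6.png",w["color"])
print(shift([.448,-.061,.35]),shift([.448,-.061,.252]))
E
```

```text
position: [0.5133, -0.1516, 0.1216]
wrist_force: [-4.6, -1.4, 6.1]
t: 19.68
position: [0.5171, -0.1521, 0.3497]
eef_rot: [0.723, 0.691, 0.003, 0.006]
wrist_force: [0.7, 0.2, -0.0]
width: 0.594
grasp_force: 0.0
top 0.68 [343.2, 230.4, 13.6, 17.6]
[340 228   9  11  80] [343.975 233.275] [ 0.4958797  -0.06229336  0.257     ]
scene 0.84 [225.4, 199.5, 20.2, 39.6]
[216 182   9   8  41] [220.2195122  185.80487805] [ 0.49791279 -0.0605904   0.257     ]
wrist 0.66 [255.6, 105.3, 57.5, 41.6]
wrist attempt to get argmax of an empty sequence
[ 86.5 -69.3 -10.2] [ 86.4 -69.1  87.8]
```

View pics/w6.png

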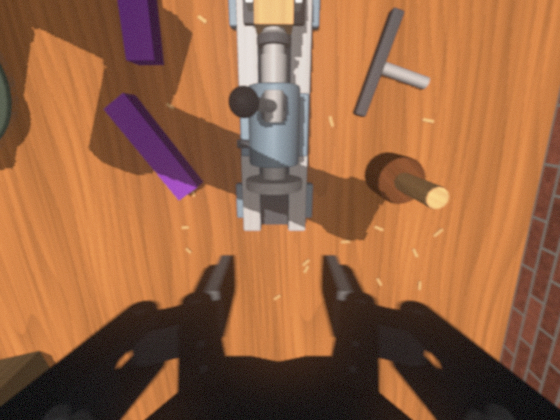

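The wheel is released, the nose bears on the blank near (275,28), and the ball is at (244,101), world (0.496,-0.061). Now to the lever.

```bash
python3 -m inch '[[20,-20,0,0,0],[40,-40,0,0,0],[60,-60,0,0,0],[88,-69,0,0,0],[88,-69,0,0,0],[88,-69,40,0,0],[88,-69,70,0,0],[88,-69,86,0,0],[88,-69,86,0,0],[88,-69,86,0,0]]'
python3 - <<'E'
from h import *
s=ctrl.read_state();print(R.from_quat(s["eef_rot"]).as_matrix().round(3).tolist(),shift([.485,-.061,.252]),shift([.524,-.06,.252]))
E
```

```text
t: 20.82
position: [0.4483, -0.0598, 0.2541]
eef_rot: [0.723, 0.691, -0.001, -0.001]
wrist_force: [0.7, -0.2, 1.1]
width: 0.004
grasp_force: 0.0
[[0.046, 0.999, -0.003], [0.999, -0.046, 0.001], [0.001, -0.003, -1.0]] [ 0.5 36.8  2. ] [ 3.3 75.7  1.9]
```

```bash
python3 -m inch '[[0,5,0,0,0],[0,10,0,0,0],[0,13,0,0,0],[0,15,0,0,0],[0,17,0,0,0],[0,19,0,0,0],[0,21,0,0,0],[0,23,0,0,0],[0,25,0,0,0],[0,27,0,0,0],[0,29,0,0,0],[0,31,0,0,0],[0,33,0,0,0],[0,35,0,0,0],[0,37,0,0,0],[0,39,0,0,0],[0,41,0,0,0],[0,43,0,0,0],[0,45,0,0,0]]'
python3 -m inch '[[0,2,0,0,0],[0,4,0,0,0],[0,6,0,0,0],[0,8,0,0,0],[0,10,0,0,0],[0,12,0,0,0],[0,14,0,0,0],[0,16,0,0,0],[0,18,0,0,0],[0,20,0,0,0]]'
```

```text
t: 22.4
position: [0.495, -0.0621, 0.2574]
eef_rot: [0.723, 0.691, 0.001, 0.001]
wrist_force: [-4.0, 1.1, 15.9]
width: -0.002
grasp_force: 8.1
t: 23.23
position: [0.5174, -0.0632, 0.259]
eef_rot: [0.723, 0.691, 0.003, 0.004]
wrist_force: [-0.1, 1.7, 16.2]
width: 0.0
grasp_force: 8.0
```

```bash
python3 - <<'E'
from h import *
f=lambda i:cv2.resize(i,None,fx=2.6,fy=2.6,interpolation=cv2.INTER_CUBIC)
sc=optics.get_image("scene")["color"];w=optics.get_image("wrist")["color"]
cv2.imwrite("pics/c7.png",np.hstack([f(sc[110:310,160:310]),cv2.resize(w[:,80:480],(400,520))]))
E
```

View pics/c7.png

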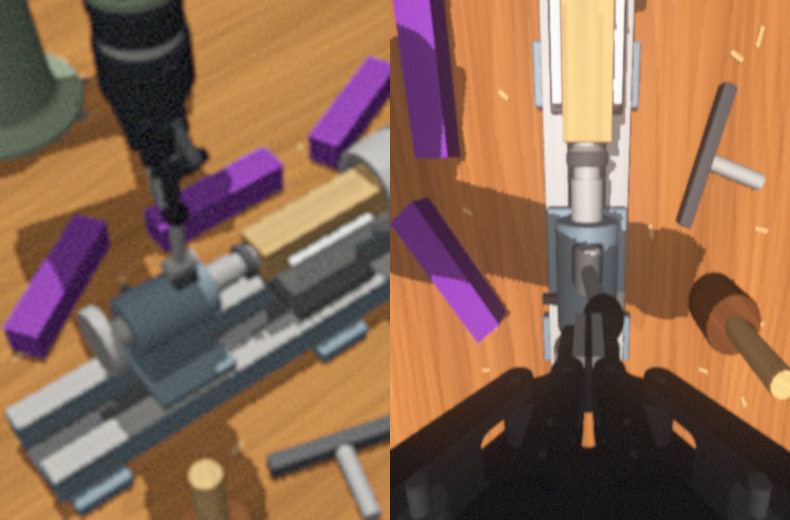

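```bash
python3 - <<'E'
from h import *
sc=optics.get_image("scene");w=optics.get_image("wrist")
s=ctrl.read_state();print(s["position"],s["wrist_force"])
for a in(-.3,-.15,0,.15,.3,.45):
    p=np.array([.517+.075*np.sin(a),-.0612-.0035*np.sin(a),.186+.075*np.cos(a)])
    q=proj(w,p);print(a,p.round(3),"scene crop",((proj(sc,p)-[160,110])*2.6).round(),"wrist crop",(390+(q[0]-80)).round(),(q[1]*520/420).round())
p=s["position"]-[0,0,.008];print("tip",((proj(sc,p)-[160,110])*2.6).round(),390+proj(w,p)[0]-80,proj(w,p)[1]*520/420)
E
```

```text
[ 0.51778626 -0.06323584  0.25901378] [ 1.44857976  1.77626415 16.85593399]
-0.3 [ 0.495 -0.06   0.258] scene crop [155. 194.] wrist crop 548.0 314.0
-0.15 [ 0.506 -0.061  0.26 ] scene crop [161. 200.] wrist crop 567.0 316.0
0 [ 0.517 -0.061  0.261] scene crop [168. 206.] wrist crop 587.0 317.0
0.15 [ 0.528 -0.062  0.26 ] scene crop [175. 214.] wrist crop 606.0 316.0
0.3 [ 0.539 -0.062  0.258] scene crop [183. 224.] wrist crop 625.0 313.0
0.45 [ 0.55  -0.063  0.254] scene crop [190. 234.] wrist crop 642.0 310.0
tip [168. 216.] 588.0631256030222 311.4724982229397
```

```bash
python3 -m inch '[[0.3,0,-2,0,0],[0.6,0,-4,0,0],[0.6,0,-4,0,0]]'|grep -E "pos|wri"
python3 -m inch '[[0,2,0,0,0],[0,4,0,0,0],[0,6,0,0,0],[0,8,0,0,0]]'|grep -E "pos|wri"
```

```text
position: [0.5144, -0.0623, 0.2596]
wrist_force: [0.8, -0.4, 0.9]
position: [0.522, -0.0626, 0.2587]
wrist_force: [-1.4, -0.4, 1.2]
```

```bash
python3 -m inch '[[0,2,0,0,0],[0,4,0,0,0],[0,6,0.5,0,0],[0,8,1,0,0]]'|grep -E "pos|wri"
python3 -m inch '[[0,2,0.5,0,0],[0,4,1,0,0],[0,6,1.5,0,0],[0,8,2,0,0]]'|grep -E "pos|wri"
python3 -m inch '[[0,1,0.5,0,0],[0,2,1,0,0],[0,3,1,0,0],[0,4,1,0,0]]'|grep -E "pos|wri"
```

```text
position: [0.5302, -0.063, 0.258]
wrist_force: [-1.2, 1.1, 1.5]
position: [0.5382, -0.0634, 0.2561]
wrist_force: [-0.8, 0.6, 0.8]
position: [0.542, -0.0636, 0.2551]
wrist_force: [-0.6, 0.4, 0.4]
```

```bash
python3 -m inch '[[0,1,0,0,0],[0,2,0,0,0],[0,3,0,0,0],[0,4,0,0,0]]'|grep -E "pos|wri"
python3 -m inch '[[0,1,0,0,0],[0,2,0,0,0],[0,2,0,0,0]]'|grep -E "pos|wri"
python3 - <<'E'
from h import *
sc=optics.get_image("scene")
r=spotter.regions_of("scene","lever_ball");print([(x["confidence"],x["box"]) for x in r])
print(proj(sc,np.array([.5496,-.0627,.2535])),proj(sc,np.array([.543,-.0627,.2565])))
cv2.imwrite("pics/c8.png",cv2.resize(sc["color"][110:310,160:360],None,fx=2.9,fy=2.9,interpolation=cv2.INTER_CUBIC))
E
```

```text
position: [0.5461, -0.0638, 0.2551]
wrist_force: [-0.2, -0.9, -0.1]
position: [0.5483, -0.0638, 0.2552]
wrist_force: [0.5, -0.7, 0.2]
[(0.61, [272.2, 215.1, 220.1, 181.2]), (0.55, [230.2, 207.7, 13.9, 21.8])]
[232.96643573 200.0764633 ] [231.08913782 197.49489179]
```

View pics/c8.png

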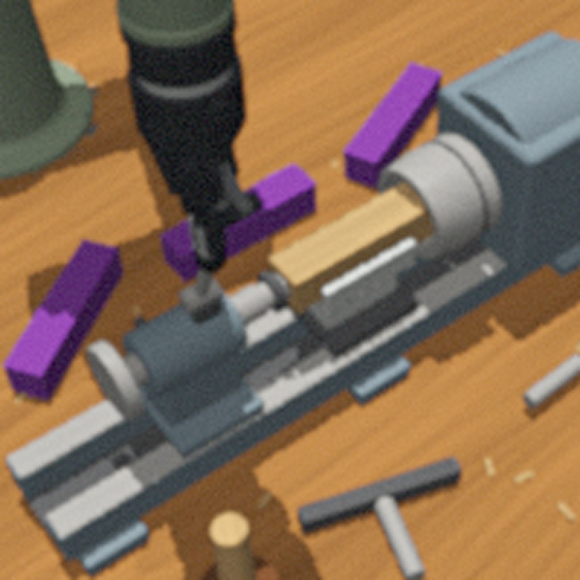

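The picture shows the lever leaning over with the ball at (208,250), partly hidden by the fingertips, and the blank still in its cradle. No force is felt, so I lift clear and measure the ball.

```bash
python3 -m inch '[[0,0,-5,0,0],[0,0,-10,0,0],[0,0,-20,0,0],[0,0,-40,0,0],[0,-30,-80,0,0],[0,-70,-80,0,0],[0,-70,-80,0,0]]'
cat >> h.py <<'E'
def balls():
    P={}
    for c in("top","scene"):
        im=optics.get_image(c);g=im["color"].max(2)
        best=[]
        for a in np.arange(-.6,.61,.01):
            p=np.array([.517+.075*np.sin(a),-.0612-.0035*np.sin(a),.186+.075*np.cos(a)])
            u,v=proj(im,p);rr=np.linalg.norm(proj(im,p+[0,.012,0])-[u,v])
            Y,X=np.mgrid[:420,:560];d=np.hypot(X-u,Y-v)
            best.append((g[(d>rr+1)&(d<rr+3)].mean()-g[d<rr*.8].mean(),round(a,2),np.round([u,v],1)))
        best.sort(key=lambda b:-b[0]);print(c,best[:3])
        u,v=best[0][2].astype(int);mm=np.zeros(g.shape,np.uint8);mm[v-9:v+10,u-9:u+10]=g[v-9:v+10,u-9:u+10]<45
        n,l,s,ce=cv2.connectedComponentsWithStats(mm)
        if n>1:i=1+s[1:,4].argmax();print(s[i],ce[i]);P[c]=ray(im,*ce[i])
    if len(P)==2:
        (o1,d1),(o2,d2)=P.values();t=np.linalg.lstsq(np.c_[d1,-d2],o2-o1,rcond=None)[0]
        print("ball",o1+d1*t[0],o2+d2*t[1])
E
python3 -c "
from h import *
balls()"
```

```text
t: 26.28
position: [0.4741, -0.06, 0.3385]
eef_rot: [0.723, 0.691, 0.0, 0.001]
wrist_force: [-0.2, 0.1, -0.7]
width: 0.0
grasp_force: 0.0
top [(np.float64(49.265918738629466), np.float64(0.45), array([344.3, 207.5])), (np.float64(48.33793208004852), np.float64(0.44), array([344.3, 207.8])), (np.float64(48.00989486703773), np.float64(0.43), array([344.3, 208.1]))]
[341 198  13  19 200] [348.075 207.735]
scene [(np.float64(105.99977895667551), np.float64(0.38), array([231.7, 198.2])), (np.float64(104.80856476574094), np.float64(0.39), array([231.9, 198.4])), (np.float64(103.84065934065936), np.float64(0.41), array([232.2, 199. ]))]
[228 194  10  10  68] [232.26470588 198.5       ]
ball [ 0.54815217 -0.06952352  0.26155969] [ 0.55109273 -0.06475075  0.26139812]
```

```bash
python3 -m inch '[[0,-40,0,0,0],[0,-80,0,0,0],[0,-120,0,0,0],[0,-120,0,0,0]]'
python3 - <<'E'
from h import *
balls()
s=ctrl.read_state();print(shift([.47,-.063,.235]))
E
```

```text
t: 26.72
position: [0.3527, -0.0538, 0.3349]
eef_rot: [0.723, 0.69, -0.001, -0.002]
wrist_force: [-0.6, 0.6, -0.5]
width: -0.0
grasp_force: 0.0
top [(np.float64(104.97164948453607), np.float64(0.44), array([344.3, 207.8])), (np.float64(103.42679680567879), np.float64(0.42), array([344.3, 208.4])), (np.float64(103.05225726654297), np.float64(0.43), array([344.3, 208.1]))]
[342 204   9  10  73] [345.52054795 208.67123288]
scene [(np.float64(94.47701149425288), np.float64(0.38), array([231.7, 198.2])), (np.float64(93.77803688785245), np.float64(0.39), array([231.9, 198.4])), (np.float64(93.76648351648353), np.float64(0.41), array([232.2, 199. ]))]
[228 195  10   9  59] [232.3559322  198.84745763]
ball [ 0.54680403 -0.06492577  0.25645173] [ 0.54804462 -0.06289761  0.25639069]
[ -2.5 111.7 101. ]
```

Lever at about 0.85 rad, maybe just short of the stop. I'll push lower, on the rod, until I feel the stop.

```bash
python3 -m inch '[[-1,40,0,0,0],[-2,80,20,0,0],[-2.5,105,50,0,0],[-2.5,112,90,0,0],[-2.5,118,101,0,0],[-2.5,125,101,0,0],[-2.5,132,101,0,0],[-2.5,137,101,0,0],[-2.5,140,101,0,0],[-2.5,143,101,0,0],[-2.5,145,101,0,0],[-2.5,145,101,0,0]]'
python3 -m inch '[[0,2,0,0,0],[0,4,0,0,0],[0,6,0,0,0],[0,6,0,0,0]]'|grep -E "pos|force"
python3 -m inch '[[0,2,0,0,0],[0,4,0,0,0],[0,6,0,0,0],[0,6,0,0,0]]'|grep -E "pos|force"
```

```text
t: 27.82
position: [0.5036, -0.0645, 0.2352]
eef_rot: [0.723, 0.691, 0.0, 0.001]
wrist_force: [0.7, -0.4, 0.5]
width: -0.001
grasp_force: 0.0
position: [0.5093, -0.0646, 0.2342]
wrist_force: [0.2, -0.2, 0.1]
grasp_force: 0.0
position: [0.5154, -0.0649, 0.2341]
wrist_force: [-0.2, 0.5, -0.3]
grasp_force: 0.0
```

```bash
python3 -m inch '[[0,1.5,0,0,0],[0,3,0,0,0],[0,4,0,0,0],[0,4,0,0,0]]'|grep -E "pos|force"
python3 -m inch '[[0,1,0,0,0],[0,2,0,0,0],[0,3,0,0,0],[0,3,0,0,0]]'|grep -E "pos|force"
python3 -m inch '[[0,1,0,0,0],[0,2,0,0,0],[0,2,0,0,0]]'|grep -E "pos|force"
```

```text
position: [0.5192, -0.065, 0.2342]
wrist_force: [1.1, -0.4, -0.4]
grasp_force: 0.0
position: [0.5218, -0.0651, 0.234]
wrist_force: [-0.3, 0.0, 0.4]
grasp_force: 0.2
position: [0.524, -0.0652, 0.2341]
wrist_force: [-1.0, 0.2, -0.3]
grasp_force: 0.3
```

```bash
python3 -m inch '[[0,1,0,0,0],[0,2,0,0,0],[0,2,0,0,0]]'|grep -E "pos|force"
python3 -m inch '[[0,1,0,0,0],[0,2,0,0,0],[0,2,0,0,0]]'|grep -E "pos|force"
python3 -m inch '[[0,1,0,0,0],[0,1,0,0,0]]'|grep -E "pos|force"
```

```text
position: [0.5256, -0.0653, 0.2341]
wrist_force: [-3.4, 0.1, -0.2]
grasp_force: 1.0
position: [0.5261, -0.0653, 0.2338]
wrist_force: [-7.5, -0.1, 2.1]
grasp_force: 3.7
position: [0.5262, -0.0653, 0.2337]
wrist_force: [-8.6, -0.5, 3.4]
grasp_force: 5.0
```

The stop is firm: 0.1 mm of movement for +1 N and rising. One last nudge, then I retreat clear.

```bash
python3 -m inch '[[0,1,0,0,0],[0,1,0,0,0],[0,1,0,0,0]]'|grep -E "pos|force"
python3 -m inch '[[0,-3,0,0,0],[0,-15,0,0,0],[0,-40,0,0,0],[0,-70,-20,0,0],[0,-100,-60,0,0],[0,-140,-100,0,0],[0,-170,-100,0,0],[0,-170,-100,0,0]]'
python3 - <<'E'
from h import *
balls()
sc=optics.get_image("scene");w=optics.get_image("top")
for t in("blank","mallet","gouge","tool_rest","tailstock"):
    for r in spotter.regions_of("top",t)[:3]:print(t,round(r["confidence"],2),np.round(r["box"]),end=" ")
E
```

```text
position: [0.5264, -0.0653, 0.2337]
wrist_force: [-12.1, -0.1, 5.2]
grasp_force: 6.3
t: 30.98
position: [0.3578, -0.0574, 0.3377]
eef_rot: [0.723, 0.69, 0.001, 0.002]
wrist_force: [0.0, 0.0, -0.8]
width: -0.0
grasp_force: 0.0
top [(np.float64(110.55778371954844), np.float64(0.48), array([344.3, 206.6])), (np.float64(109.89529411764705), np.float64(0.49), array([344.3, 206.3])), (np.float64(109.07421150278293), np.float64(0.47), array([344.3, 206.9]))]
[342 202   9  10  70] [345.6        207.02857143]
scene [(np.float64(86.03725490196078), np.float64(0.45), array([233. , 200.1])), (np.float64(84.5467032967033), np.float64(0.43), array([232.6, 199.5])), (np.float64(83.26145203111496), np.float64(0.44), array([232.8, 199.8]))]
[229 196   9   9  57] [233.14035088 200.26315789]
ball [ 0.55042864 -0.06521215  0.2550726 ] [ 0.55151635 -0.06343441  0.25502305]
blank 0.94 [270. 302.  71.  23.] blank 0.77 [273. 221.  63.  21.] blank 0.7 [331. 320.  18.  23.] mallet 0.88 [379. 161.  31.  35.] gouge 0.74 [213. 165.  73.  12.] tool_rest 0.95 [314. 163.  52.  42.] tailstock 0.81 [344. 227.  82.  46.]
```

```bash
python3 -c "
from h import *
print(ticket.sign_off())"
```

```text
the job is handed in; nothing more can be done
None
```

The job is handed in: the blank is seated against the stop with the centre pressing at about 6 N (estimated from wrist force and travel, not re-measured after locking), and the lock lever is over against its end stop. The first push overshot to about 8.4 N, so I drew the tailstock back and reset it before locking.

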